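Tuck the cover strip under the lap plate and hold it down

ROBOT

A 7-joint arm with a two-finger parallel gripper is mounted at the origin on the work surface. World frame = base frame: x ahead of the robot, y to its left, z up, the work surface at z = 0. Lengths are in m, angles in rad, forces in N, time in s.
With the tool pointing down it reaches from about 0.425 to 0.95 m from the base axis. Payload 4.7 kg.
Tool frame: the origin (TCP) lies at the very end of the fingers, on their centre line; the grasp point (between the pads) lies 19 mm behind it (grip_depth is the distance from the TCP to the grasp point, in m); z points along the fingers, y is the direction in which the jaws open and shut (so a half turn about z gives the same grasp; the last joint's range is limited). The gripper opens to 85 mm and grips with 20 to 120 N. Pads are 22 mm wide; open, the fingers measure 114 mm over their backs; the gripper's body (76 mm by 85 mm) begins 54 mm behind the grasp point. The pads swing forward as they close: fully open they stand 13 mm farther back than shut.
Start: joints at [1.191, 0.469, -0.049, 1.532, 0.024, 1.141, -0.082], TCP at [0.232, -0.634, 0.231] pointing down, gripper open.
Joint ranges: [-2.59, 2.59], [-0.33, 1.99], [-1.39, 1.29], [0.1, 2.45], [-1.04, 4.18], [0.21, 1.99], [-2.66, 2.66]. Speed limits (rad/s): [2.57, 2.57, 3.14, 3.14, 3.14, 3.14, 3.14].

INTERFACE

Orientations are given as a 3x3 rotation matrix whose columns are the frame's x, y, z axes.
In Python, from cell import * gives the robot as it stands.
- The arm moves only by the shell command python3 -m creep 'ROWS' [FORCE]. ROWS is JSON, one flat list of numbers, 7 for each row, row after row: the shift along the tool's x, y, z in mm, then the turn, a rotation vector about the tool's x, y, z in degrees, then the gripper command: -1 is shut, 1 is fully open, values between are in proportion. In form: [dx, dy, dz, ax, ay, az, gripper, dx, dy, dz, ax, ay, az, gripper, ...]. A call has 1 to 8 rows; each row is the pose to reach, as a shift and turn from the pose commanded when the call began, along the tool's axes at that moment; what a row does not reach only later rows make up. A row lasts 1/10 s, in which the tool goes at most 50 mm and 8.59 degrees, less where a joint would pass 70% of its speed; a pose out of reach is approached as far as the arm can. A call with a gripper value outside its range is refused whole. The fingers move at their own pace and stop on an object; FORCE is the grip in N (left out, the last holds). Time passes only in rows, so rows that repeat a pose let the fingers close. It gives the time, the measured TCP pose, the force and the opening at its end, in the units of the state.
- read_state(): the state, without advancing time (a new reading comes with each control period).
- get_image(name): name is "scene" or "top" or "wrist"; returns a dict with "frame" (480x640x3 uint8, red, green, blue), "z_map" (480x640 float32, m along the optical axis (not along the pixel's ray), 0 where there is no reading), "vertical_fov" (degrees; the focal length in pixels is half the picture's height over the tangent of half this angle, whatever the lens; pixels are square), "cx", "cy" (the principal point, pixels), "camera_from_world" (4x4, takes a point from world to camera coordinates). Camera axes: x right, y up, looking along -z (the intrinsics and any distortion apply to the point x, -y, -z); pixel columns grow to the right and rows downward; lengths in m; the calibration is good to about 2 mm. A picture is of the moment at which its call begins.
- hand_in(): hands the job in, once; it reports no verdict.
Trained networks look in a picture, given as the dict that the camera call returned (one of the last four; its "shot" number tells which), for a name from the list of things; names that differ only in an ending like _2 or _b are one class to them, and where a whole thing is asked for, a point or a joint stands for the part that bears it (a point fixed in the world has none). Each returns a list of dicts, best first, with "p" (0 to 1); they miss things now and then, are a little off and sometimes report something else, mostly with a low value. They report only what shows in the picture. A call takes as long as a camera call. They do not tell look-alikes from the thing itself.
- regions_of(picture, name): "mask" (480x640 bool, what is visible of it) and "box" ([centre column, centre row, width, height] in pixels, round what is visible of it).
The state is a dict: "t": time; "joints": joint angles; "joint_vel": joint speeds; "tau": joint torques, N m; "tool_pos": TCP position; "tool_rot": TCP orientation; "wrist_force": force on the tool from outside, world axes, zero at the start; "torque": the same for the moment, N m; "gripper_width": finger opening in m.
Only numpy, scipy, OpenCV 4.12 (cv2) and the standard library are available. Lean on these libraries where they do the work, as an engineer would, in place of code of your own. Each camera call takes 0.05 s, during which the arm holds its last target.

TASK

Pick up the loose metal cover strip by its orange rib, lay it on the blue sprung bed of the green machine cover and slide its thin front edge, centred and square, under the yellow lap plate until it butts against the stop underneath (its red line is then at the lap plate's edge), without lifting the lap plate. Press the strip down flat so that the sprung bed sinks to about half its travel or more, and finish while still gripping it and holding it down like that, ready for a workmate to drive the screws. Leave the steel blocks, the screw jar and the screwdriver alone.

Things in the scene. Friction and masses are not known exactly. Their poses are not given: they have to be found in the camera images.
- strip: Loose metal plate (0.4 kg), flat on the bench at first: 113 (x) by 100 (y) by 4 mm, with an orange upright rib across it, 12 mm thick (x), 70 mm long (y), top 44 mm above the plate's underside. Origin: underside, below the rib's middle. x points to the front edge, 83 mm ahead; rear edge 30 mm behind. Red line across its top 38 mm behind the front edge.
- strip_edge (a point): Middle of the strip's front edge, at its underside (83 mm along x from the strip's origin).
- carrier: Green base of the machine cover, fixed, 235 by 170 mm. Origin at bench level; the strip is pushed in along its +x, towards the lap plate; z up. Blue sprung bed: x -100 to 50, y -70 to 70 mm, top at z 34 mm when up. Under the lap plate an upright stop face at x 52 mm (z 14 to 40 mm) meets the strip's front edge. At the far end (x 67 to 125 mm) a fixed green plate reaches z 58 mm.
- bed_top (a point): Middle of the blue bed's top face, on the carrier's centre line, at carrier x = -25 mm. It sinks with the bed.
- bed (a joint): How far the sprung bed has sunk, in m: 0 up, 0.008 at its lower stop. The strip's own weight does not sink it; pushing down on the strip takes about 3 N to start it, 9 N at 4 mm and 15 N at 8 mm.
- lap_edge (a point): Front tip of the yellow lap plate (mid-width), at carrier x 13.5 mm, at the height of the plate's flat underside (z 42 mm, 8 mm above the raised bed). The plate is 130 mm wide (y), 4 mm thick and covers carrier x 13.5 to 78 mm; its first 9 mm are a lip bent up about 5 mm as a lead-in. The stop lies 38.5 mm behind this tip.
- lap (a joint): Angle of the yellow lap plate about its hinge (along the carrier's y, 61 mm behind the lip's tip): 0 lying down, growing as its front edge is lifted. It lies by its own weight only (0.25 kg) and is easily lifted.
- block_large: Bystander: dark steel block with bright top, 80 x 60 x 40 mm; origin under its centre.
- block_small: Bystander: dark steel block with bright top, 50 x 50 x 30 mm; origin under its centre.
- screw_jar: Bystander: clear jar with blue cap, 54 mm across, 70 mm tall, standing; origin under its centre.
- screwdriver: Bystander: red-handled screwdriver, 190 mm long, lying along its x near the middle of the bench between strip and cover.
There are look-alikes about, which are no part of the job. Several things have the shape of the strip; the one meant has the colours described above.

How it is judged:
On the way, in this order (a step that is already met when the one before it is completed fails the run):
1. the strip is lifted off the bench (height (world z) of strip above 0.036 m and contact force between the fingers and strip above 1 N), for 0.1 s.
2. the strip's front edge is tucked under the lap plate up to the stop, the lap plate lying down (x of strip_edge in the frame of carrier above 0.046 m and y of strip_edge in the frame of carrier between -0.012 and 0.012 m and z of strip_edge in the frame of carrier below 0.036 m and angle between the x axis of strip and the x axis of carrier, either way round below 0.08 rad and angle between the z axis of strip and the z axis of carrier, either way round below 0.05 rad and value of joint lap below 0.03 rad), for 0.2 s.
At the end, for the whole second after the job is handed in: Front edge under the lap within 6 mm of the stop, 12 mm of centre, square to 0.08 and flat to 0.05 rad; lap plate down (under 0.03 rad); the fingers still hold the strip (over 3 N), pressing it on the bed with over 6 N, bed sunk over 3 mm; strip still; bystanders not moved (all of step 2 and value of joint bed above 0.003 m and contact force between strip and carrier above 6 N and contact force between the fingers and strip above 3 N and linear speed of strip below 0.01 m/s); the arm keeps its last pose, push and grip.
It fails at once if the lap plate is lifted (more than 0.06 rad, about 4 mm at its edge) (value of joint lap above 0.06 rad).
It fails at once if a bystander is moved more than 15 mm (distance of any of block_large, block_small, screw_jar, screwdriver from where it was at the start of the episode above 0.015 m).
It also fails if it takes over 38 s, if anything falls off the work surface, if the arm or the gripper's body presses on something with over 40 N, if the wrist force passes 120 N, or if a joint passes its speed limit or range.

## Working session

There is one attempt and no reset: what is moved stays moved. The work goes in short steps, Python scripts to look and compute and a shell command to move; the robot and the scene stay as the last step left them, time stands still between calls to the robot, and variables do not carry over. Pictures are saved under pics/ and viewed, and the job is handed in when it is done.

```bash
ls; mkdir -p pics; cat > h.py <<'E'
from cell import *
import numpy as np, cv2
def save(p,n): cv2.imwrite('pics/'+n+'.png',cv2.cvtColor(p['frame'],cv2.COLOR_RGB2BGR))
def K(p):
    f=240/np.tan(np.radians(p['vertical_fov'])/2); return f,p['cx'],p['cy']
def world(p,us,vs,z=None):
    f,cx,cy=K(p); us=np.asarray(us,float);vs=np.asarray(vs,float)
    d=p['z_map'][vs.astype(int),us.astype(int)] if z is None else z
    c=np.stack([(us-cx)/f*d,-(vs-cy)/f*d,-d,np.ones_like(d)],-1)
    return (c@np.linalg.inv(p['camera_from_world']).T)[...,:3]
def onplane(p,u,v,zw):
    M=np.linalg.inv(p['camera_from_world']);f,cx,cy=K(p)
    r=M[:3,:3]@np.array([(u-cx)/f,-(v-cy)/f,-1]);o=M[:3,3]
    return o+r*(zw-o[2])/r[2]
E
python3 - <<'E'
from h import *
for n in ['scene','top','wrist']:
    p=get_image(n); save(p,n+'0'); print(n,[ (k,p[k]) for k in p if k not in('frame','z_map')])
    for nm in ['strip','carrier','lap','bed','screwdriver','screw_jar','block_large','block_small']:
        try:
            for r in regions_of(p,nm):
                m=r['mask']; vs,us=np.nonzero(m&(p['z_map']>0))
                w=world(p,us,vs); print(nm,round(r['p'],2),np.round(r['box']),np.median(w,0).round(3))
        except Exception as e: print(nm,e)
print(read_state())
E
```

```text
pics
scene [('vertical_fov', 46.79097763540244), ('cx', 312.2120991272031), ('cy', 245.38570340356264), ('camera_from_world', array([[ 7.14562059e-01,  6.99571652e-01,  7.52930891e-04,
        -4.06374127e-01],
       [-5.42385648e-01,  5.53327483e-01,  6.32176008e-01,
         2.84150553e-01],
       [ 4.41835797e-01, -4.52137369e-01,  7.74824450e-01,
        -1.49451866e+00],
       [ 0.00000000e+00,  0.00000000e+00,  0.00000000e+00,
         1.00000000e+00]])), ('shot', 1)]
strip 0.96 [244. 318.  58.  57.] [ 0.574 -0.217  0.003]
strip 0.82 [151. 281.  72.  47.] [ 0.378 -0.295  0.003]
strip 0.58 [228. 237.  62.  46.] [ 0.396 -0.101  0.003]
carrier 0.78 [359. 201. 120.  93.] [0.555 0.176 0.033]
lap 0.61 [367. 196.  51.  30.] [0.555 0.194 0.044]
bed 0.78 [342. 186.  70.  64.] [0.476 0.202 0.032]
screwdriver 0.93 [318. 256.  69.  49.] [ 0.551 -0.003  0.018]
screwdriver 0.52 [244. 316.  60.  58.] [ 0.574 -0.216  0.003]
screw_jar 0.74 [433. 258.  23.  35.] [0.785 0.142 0.054]
block_large 0.79 [347. 344.  44.  54.] [ 0.781 -0.127  0.037]
block_small 0.66 [379. 309.  27.  35.] [ 0.774 -0.
[... 1478 characters left out ...]
.14099066, -0.08229425]), 'joint_vel': array([-0.00061031, -0.00086241, -0.00054807,  0.00016838,  0.00069892,
        0.00082197, -0.00034666]), 'tau': array([ 8.38237861e-05, -5.10165739e+01, -4.68173122e-02, -2.38015026e+01,
        1.07520321e-02,  9.62643571e-04, -7.75499302e-06]), 'tool_pos': array([ 0.23204133, -0.6338933 ,  0.23133629]), 'tool_rot': array([[ 9.39085417e-01,  3.43683822e-01,  9.38311837e-05],
       [ 3.43683829e-01, -9.39085418e-01, -6.41678857e-05],
       [ 6.60620321e-05,  9.25073862e-05, -9.99999994e-01]]), 'wrist_force': array([-0.92278353,  0.51433386,  0.01599897]), 'torque': array([-0.05046713, -0.00191516,  0.02262491]), 'gripper_width': 0.08548110471644223}
```

View pics/scene0.png

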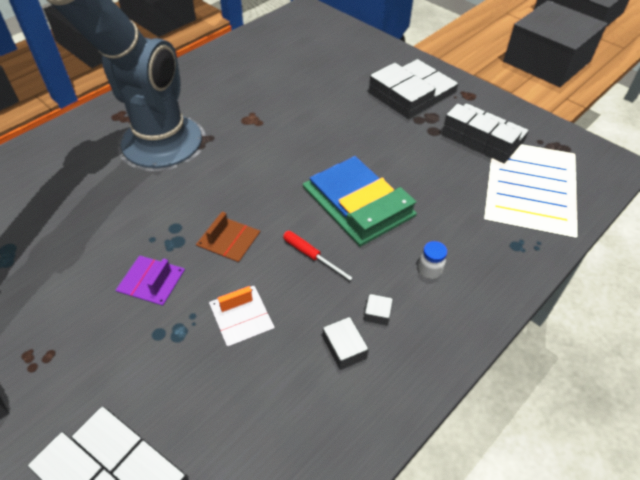

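View pics/top0.png

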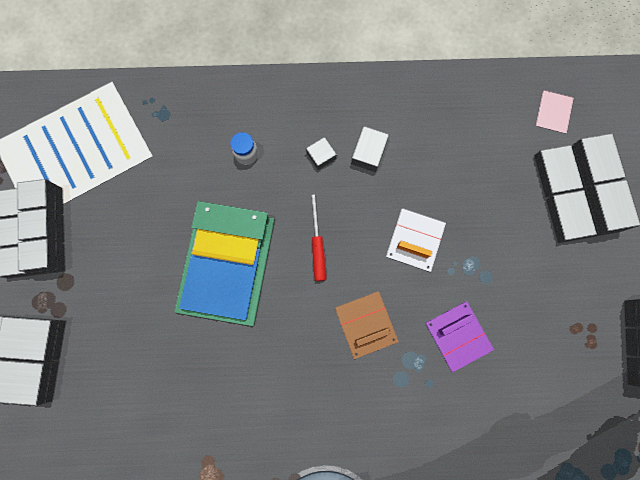

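```bash
cat > m.py <<'E'
from h import *
import sys
def fit(P,name,ref):
    r=cv2.minAreaRect((P[:,:2]*1000).astype(np.float32)); 
    print(name,'c',np.round(r[0],1),'size',np.round(r[1],1),'ang',round(r[2],2)); return r
for n in ['top','scene']:
    p=get_image(n); np.savez('pics/'+n+'1.npz',**{k:v for k,v in p.items()})
    hsv=cv2.cvtColor(p['frame'],cv2.COLOR_RGB2HSV); z=p['z_map']
    vs,us=np.nonzero(z>0); W=np.full(z.shape+(3,),np.nan); W[vs,us]=world(p,us,vs)
    H,S,V=[hsv[...,i].astype(int) for i in range(3)]
    reg=lambda x0,x1,y0,y1:(W[...,0]>x0)&(W[...,0]<x1)&(W[...,1]>y0)&(W[...,1]<y1)
    print(n,'table z',np.nanmedian(W[...,2][reg(.4,.7,-.1,-.05)]))
    st=reg(.48,.66,-.31,-.13)&(V>150)
    for nm,m in [('strip_all',st&(W[...,2]<.012)),('rib',reg(.48,.66,-.31,-.13)&(S>150)&(H>5)&(H<25)&(V>150)),('rib_top',reg(.48,.66,-.31,-.13)&(S>120)&(H>5)&(H<25)&(W[...,2]>.038)),
      ('redline',reg(.48,.66,-.31,-.13)&((H<5)|(H>172))&(S>60)&(W[...,2]<.012)),
      ('yellow',reg(.3,.75,.08,.32)&(H>20)&(H<32)&(S>150)),('blue',reg(.3,.66,.08,.32)&(H>100)&(H<125)&(S>150)),
      ('green',reg(.3,.75,.08,.32)&(H>60)&(H<90)&(S>80)),('farplate',reg(.3,.75,.08,.32)&(H>60)&(H<90)&(S>80)&(W[...,2]>.052))]:
        P=W[m]; 
        if len(P)<5: print(nm,len(P));continue
        print('  n',len(P),'z',np.percentile(P[:,2],[5,50,95]).round(4),end=' '); fit(P,nm,None)
    if n=='top':
        save({'frame':cv2.resize(p['frame'][190:290,360:480],None,fx=5,fy=5,interpolation=cv2.INTER_CUBIC)},'stripcrop')
        save({'frame':cv2.resize(p['frame'][190:340,160:290],None,fx=4,fy=4,interpolation=cv2.INTER_CUBIC)},'carcrop')
E
python3 m.py
```

```text
top table z -0.0011214924571204543
  n 2098 z [-0.0013  0.0023  0.0056] strip_all c [ 570.4 -213.5] size [101.8 116.2] ang 68.93
  n 179 z [0.0391 0.0425 0.0452] rib c [ 544.2 -203.1] size [67.8 11.2] ang 69.49
  n 182 z [0.0391 0.0425 0.0452] rib_top c [ 544.2 -203.1] size [67.7 11.8] ang 68.86
  n 44 z [-0.0004  0.0028  0.0054] redline c [ 570.8 -215.3] size [103.8  36.3] ang 70.73
  n 1600 z [0.0417 0.0449 0.049 ] yellow c [559.2 194.3] size [132.   55.2] ang 78.39
  n 3715 z [0.0295 0.0326 0.0358] blue c [495.8 209.2] size [147.9 153. ] ang 78.42
  n 3434 z [0.0101 0.0541 0.0589] green c [531.1 202.9] size [178.3 243.6] ang 78.71
  n 1889 z [0.0536 0.0565 0.0595] farplate c [612.7 182.2] size [150.5  58.1] ang 78.71
scene table z -0.0016178635423539367
  n 2068 z [-0.0019  0.002   0.0057] strip_all c [ 566.8 -210.9] size [104.8 126.5] ang 69.43
  n 457 z [0.0097 0.0339 0.044 ] rib c [ 533.4 -198.3] size [68.5 47.7] ang 68.78
  n 191 z [0.0389 0.0419 0.0448] rib_top c [ 547.6 -204.3] size [68.2 16.4] ang 68.95
redline 0
  n 753 z [0.041  0.0443 0.0481] yellow c [554.9 213.6] size [ 67.4 175.8] ang 2.2
  n 1672 z [0.0279 0.0319 0.035 ] blue c [495.9 205.6] size [142.5 151.6] ang 78.89
  n 2731 z [0.0075 0.0348 0.0579] green c [524.9 215.5] size [204.2 253.5] ang 78.36
  n 1138 z [0.0531 0.0558 0.0587] farplate c [616.5 182.1] size [151.9  59.6] ang 79.99
```

View pics/stripcrop.png

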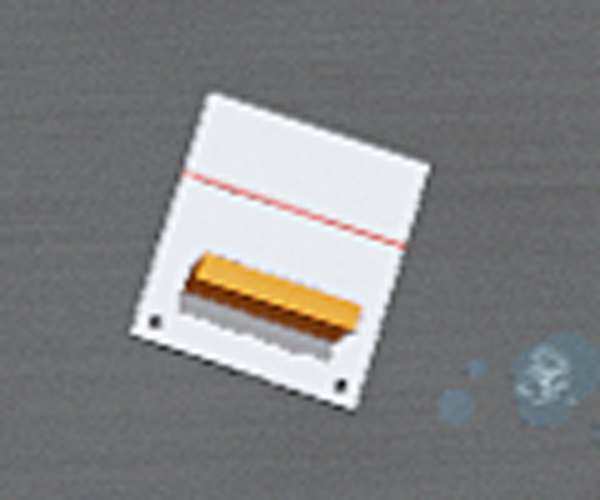

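View pics/carcrop.png

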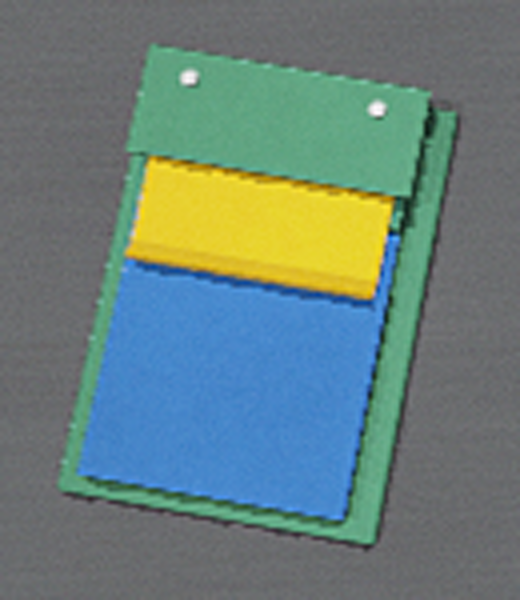

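Look-alikes in the top picture: brown plate at (367,325), purple plate at (459,337), and the white/metal plate with orange rib and red line at (417,242). I choose the last one. The crop confirms an orange rib, a bare metal plate and a red line ahead of the rib. The carrier crop shows the yellow lap with its bent lip towards the robot, so the carrier's +x points away from the robot.

```bash
python3 -m creep '[441,-297,100,0,0,-49,1,441,-297,100,0,0,-49,1,441,-297,100,0,0,-49,1,441,-297,100,0,0,-49,1,441,-297,100,0,0,-49,1,441,-297,100,0,0,-49,1,441,-297,100,0,0,-49,1,441,-297,100,0,0,-49,1]' 40
cat > rel.py <<'E'
from h import *
import sys
# target world mm x y z, yaw of tool y deg -> shift in tool axes
def rel(x,y,z,yaw):
    s=read_state();R=s['tool_rot'];d=R.T@(np.array([x,y,z])/1000-s['tool_pos'])*1000
    a=np.degrees(np.arctan2(R[1,1],R[0,1])); print('t',round(s['t'],2),'pos',(s['tool_pos']*1000).round(1),'toolyaw',a.round(2),'F',s['wrist_force'].round(1),'w',round(s['gripper_width']*1000,1)); print('shift',d.round(1),'az',-((yaw-a+180)%360-180))
if __name__=='__main__': rel(*map(float,sys.argv[1:]))
E
python3 rel.py 544 -203 131 -21
```

```text
t: 2.25
tool_pos: [0.4637, -0.3142, 0.1574]
tool_rot: [[0.357, 0.934, 0.001], [0.934, -0.357, -0.001], [-0.0, 0.001, -1.0]]
wrist_force: [0.9, -1.3, -0.8]
gripper_width: 0.0853
t 2.25 pos [ 463.7 -314.2  157.4] toolyaw -20.93 F [ 0.9 -1.3 -0.8] w 85.3
shift [132.6  35.3  26.4] az 0.06685083522773994
```

```bash
python3 -m creep '[133,35,26,0,0,0,1,133,35,26,0,0,0,1,133,35,26,0,0,0,1,133,35,26,0,0,0,1,133,35,26,0,0,0,1]'
cat > w.py <<'E'
from h import *
p=get_image('wrist'); save(p,'wrist1'); np.savez('pics/wrist1.npz',**p)
hsv=cv2.cvtColor(p['frame'],cv2.COLOR_RGB2HSV); z=p['z_map']
vs,us=np.nonzero(z>0); W=np.full(z.shape+(3,),np.nan); W[vs,us]=world(p,us,vs)
H,S,V=[hsv[...,i].astype(int) for i in range(3)]
for nm,m in [('ribtop',(S>120)&(H>5)&(H<25)&(W[...,2]>.038)&(W[...,2]<.052)),('plate',(V>150)&(S<60)&(W[...,2]<.012))]:
    P=W[m]; 
    if len(P)<5: print(nm,len(P));continue
    r=cv2.minAreaRect((P[:,:2]*1000).astype(np.float32)); print(nm,len(P),np.percentile(P[:,2],[5,50,95]).round(4),r)
E
python3 w.py; python3 rel.py 544 -203 131 -21
```

```text
t: 2.75
tool_pos: [0.5433, -0.2029, 0.1312]
tool_rot: [[0.354, 0.935, -0.0], [0.935, -0.354, 0.0], [-0.0, -0.0, -1.0]]
wrist_force: [-0.6, -0.6, -0.5]
gripper_width: 0.0854
ribtop 3386 [0.0395 0.0435 0.0447] ((450.84130859375, -159.69297790527344), (70.53462219238281, 224.85516357421875), 64.89984893798828)
plate 14550 [0.0027 0.0038 0.005 ] ((570.7101440429688, -214.47177124023438), (101.74497985839844, 115.77350616455078), 69.21834564208984)
t 2.8 pos [ 542.6 -204.6  131.3] toolyaw -20.92 F [ 0.5 -0.1 -0. ] w 85.5
shift [2.  0.8 0.3] az 0.07621822369927145
```

View pics/wrist1.png

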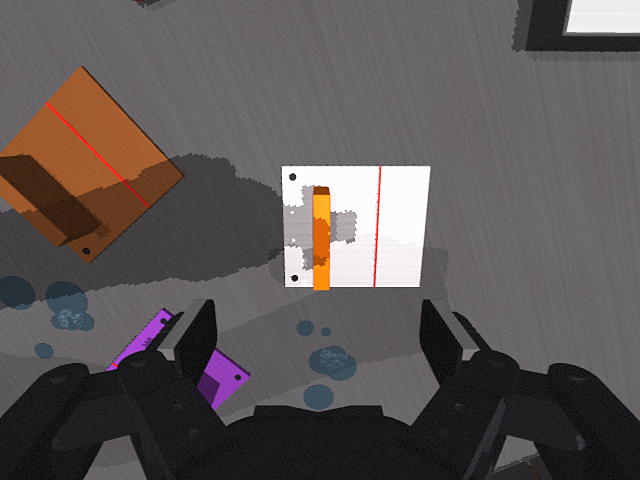

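```bash
python3 - <<'E'
from h import *
p=dict(np.load('pics/wrist1.npz'))
hsv=cv2.cvtColor(p['frame'],cv2.COLOR_RGB2HSV).astype(int); z=p['z_map']
vs,us=np.nonzero(z>0); W=np.full(z.shape+(3,),np.nan); W[vs,us]=world(p,us,vs)
m=(hsv[...,1]>120)&(hsv[...,0]>5)&(hsv[...,0]<25)&(W[...,2]>.041)&(W[...,0]>.5)
P=W[m]; print(len(P),cv2.minAreaRect((P[:,:2]*1000).astype(np.float32)),P.mean(0))
E
```

```text
1699 ((551.823486328125, -203.37789916992188), (101.5455093383789, 67.331787109375), 4.159769058227539) [ 0.54618769 -0.20248314  0.05010635]
```

```bash
python3 -m creep '[1,2,50,0,0,0,1,1,2,100,0,0,0,1,1,2,121,0,0,0,1,1,2,121,0,0,0,1,1,2,121,0,0,0,-1,1,2,121,0,0,0,-1,1,2,121,0,0,0,-1,1,2,121,0,0,0,-1]' 60; python3 -m creep '[0,0,0,0,0,0,-1,0,0,0,0,0,0,-1,0,0,0,0,0,0,-1]'
```

```text
t: 3.6
tool_pos: [0.5459, -0.2041, 0.0118]
tool_rot: [[0.357, 0.934, 0.002], [0.934, -0.357, -0.001], [-0.0, 0.003, -1.0]]
wrist_force: [0.5, -0.8, 0.4]
gripper_width: 0.0284
t: 3.9
tool_pos: [0.5456, -0.2038, 0.0114]
tool_rot: [[0.357, 0.934, 0.001], [0.934, -0.357, -0.001], [-0.0, 0.001, -1.0]]
wrist_force: [-1.6, 0.5, 5.8]
gripper_width: 0.0112
```

```bash
python3 -m creep '[0,0,-30,0,0,0,-1,0,0,-80,0,0,0,-1,0,0,-110,0,0,0,-1,0,0,-110,0,0,0,-1,0,0,-110,0,0,0,-1]'; python3 - <<'E'
from h import *
p=get_image('wrist'); save(p,'wrist2'); np.savez('pics/wrist2.npz',**p)
s=read_state(); print(s['t'],s['tool_pos'],s['wrist_force'],s['gripper_width'])
hsv=cv2.cvtColor(p['frame'],cv2.COLOR_RGB2HSV); z=p['z_map']
vs,us=np.nonzero(z>0); W=np.full(z.shape+(3,),np.nan); W[vs,us]=world(p,us,vs)
L=((W-s['tool_pos'])@s['tool_rot'])*1000
m=(hsv[...,2]>140)&(hsv[...,1]<60)&(np.abs(L[...,2])<35)&(np.abs(L[...,0])<90)&(np.abs(L[...,1])<130)
P=L[m]; print(len(P)); print(P.min(0),P.max(0)); A=np.c_[P[:,:2],np.ones(len(P))]; print('plane',np.linalg.lstsq(A,P[:,2],rcond=None)[0]); print(cv2.minAreaRect(P[:,:2].astype(np.float32)))
E
```

```text
t: 4.4
tool_pos: [0.544, -0.2035, 0.1196]
tool_rot: [[0.357, 0.934, -0.002], [0.934, -0.357, 0.0], [-0.001, -0.002, -1.0]]
wrist_force: [-0.5, 0.6, -5.7]
gripper_width: 0.0113
4.45 [ 0.54313214 -0.20336713  0.11836318] [-0.71275221 -0.29003263 -5.07691399] 0.011189394317760205
26063
[-50.01126772 -29.22508886 -33.20989193] [50.29652136 84.68116853  8.99450673]
plane [ 1.43865427e-03 -2.15563234e-03  6.38763584e+00]
((0.20438003540039062, 27.739225387573242), (113.7826156616211, 100.35150909423828), 89.88426208496094)
```

View pics/wrist2.png

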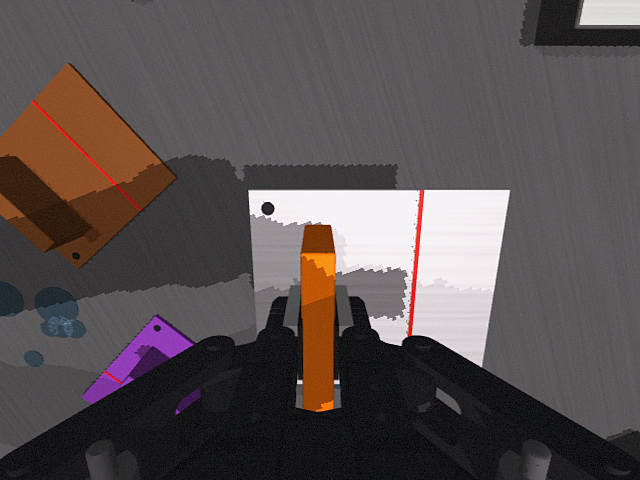

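```bash
python3 rel.py 424 221 118 -11.4
```

```text
t 4.45 pos [ 543.1 -203.4  118.4] toolyaw -20.91 F [-0.7 -0.3 -5.1] w 11.2
shift [ 353.9 -262.7    1.3] az -9.505723366733662
```

```bash
python3 -m creep '[20,-15,0,0,0,-1,-1,60,-45,0,0,0,-2,-1,100,-75,0,0,0,-3,-1,140,-104,0,0,0,-4,-1,180,-134,0,0,0,-5,-1,220,-164,0,0,0,-6.5,-1,260,-194,0,0,0,-8,-1,300,-223,0,0,0,-9.5,-1]' 80; python3 rel.py 424 221 118 -11.4
```

```text
t: 5.25
tool_pos: [0.4412, 0.1571, 0.1183]
tool_rot: [[0.197, 0.98, -0.004], [0.98, -0.197, -0.001], [-0.002, -0.004, -1.0]]
wrist_force: [2.3, 0.6, -4.8]
gripper_width: 0.0114
t 5.25 pos [441.2 157.1 118.3] toolyaw -11.34 F [ 2.3  0.6 -4.8] w 11.4
shift [ 59.3 -29.4   0.2] az 0.06059173590730893
```

```bash
python3 -m creep '[30,-15,0,0,0,0,-1,59,-29,0,0,0,0,-1,59,-29,0,0,0,0,-1,59,-29,0,0,0,0,-1]'; cat > c.py <<'E'
from h import *
import sys
n=sys.argv[1]
s=read_state(); print(round(s['t'],2),(s['tool_pos']*1000).round(1),s['wrist_force'].round(1),s['gripper_width'])
R=s['tool_rot']; print('toolyaw',np.degrees(np.arctan2(R[1,1],R[0,1])))
p=get_image('wrist'); save(p,n); np.savez('pics/'+n+'.npz',**p)
hsv=cv2.cvtColor(p['frame'],cv2.COLOR_RGB2HSV); z=p['z_map']
H,S,V=[hsv[...,i].astype(int) for i in range(3)]
vs,us=np.nonzero(z>0); W=np.full(z.shape+(3,),np.nan); W[vs,us]=world(p,us,vs)
L=((W-s['tool_pos'])@s['tool_rot'])*1000
st=(V>140)&(S<60)&(np.abs(L[...,2])<20)&(np.abs(L[...,0])<60)&(np.abs(L[...,1])<100)
for nm,m in [('strip',st),('yellow',(H>20)&(H<32)&(S>150)),('blue',(H>100)&(H<125)&(S>150)),('far',(H>60)&(H<90)&(S>80)&(W[...,2]>.05)&(W[...,2]<.065))]:
    m=cv2.erode(m.astype(np.uint8),np.ones((3,3)))>0
    P=L[m]
    if len(P)<30: print(nm,len(P)); continue
    A=np.c_[P[:,:2],np.ones(len(P))]
    r=cv2.minAreaRect(P[:,:2].astype(np.float32))
    print(nm,len(P),'lo',np.percentile(P,.3,axis=0).round(1),'hi',np.percentile(P,99.7,axis=0).round(1),'plane',np.linalg.lstsq(A,P[:,2],rcond=None)[0].round(4),'rect',np.round(r[0],1),np.round(r[1],1),round(r[2],2),'zw',np.percentile(W[m][:,2],[5,50,95]).round(4))
E
python3 c.py wrist3
```

```text
t: 5.65
tool_pos: [0.4253, 0.2195, 0.1184]
tool_rot: [[0.195, 0.981, -0.004], [0.981, -0.195, -0.002], [-0.003, -0.004, -1.0]]
wrist_force: [0.2, -1.1, -5.4]
gripper_width: 0.0109
5.65 [425.3 219.5 118.4] [ 0.2 -1.1 -5.4] 0.010894728636811301
toolyaw -11.263793169721563
strip 23498 lo [-34.  -28.9   6. ] hi [49.4 82.2  9.3] plane [1.3000e-03 5.0000e-04 7.6055e+00] rect [ 0.1 27. ] [112.8  99.5] 89.75 zw [0.1096 0.1106 0.1116]
 ** On entry to DLASCL parameter number  4 had an illegal value
 ** On entry to DLASCL parameter number  4 had an illegal valueTraceback (most recent call last):
  File "c.py", line 18, in <module>
    print(nm,len(P),'lo',np.percentile(P,.3,axis=0).round(1),'hi',np.percentile(P,99.7,axis=0).round(1),'plane',np.linalg.lstsq(A,P[:,2],rcond=None)[0].round(4),'rect',np.round(r[0],1),np.round(r[1],1),round(r[2],2),'zw',np.percentile(W[m][:,2],[5,50,95]).round(4))
                                                                                                                ~~~~~~~~~~~~~~~^^^^^^^^^^^^^^^^^^^^^
    x, resids, rank, s = _umath_linalg.lstsq(a, b, rcond,
                         ~~~~~~~~~~~~~~~~~~~^^^^^^^^^^^^^
                                             signature=signature)
                                             ^^^^^^^^^^^^^^^^^^^^
    raise LinAlgError("SVD did not converge in Linear Least Squares")
numpy.linalg.LinAlgError: SVD did not converge in Linear Least Squares
```

View pics/wrist3.png

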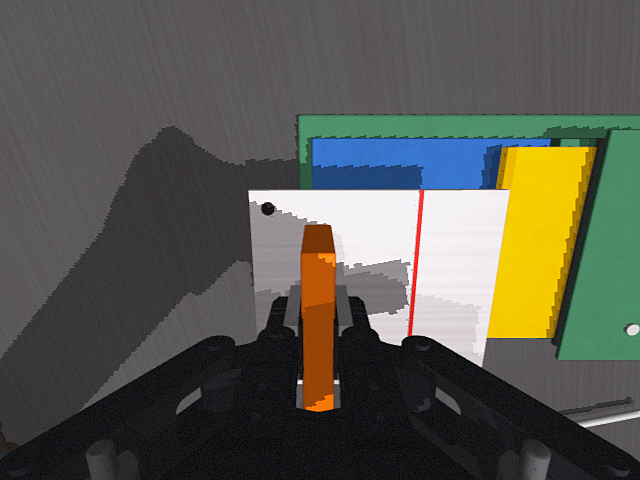

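```bash
cat > d.py <<'E'
from h import *
import sys
p=dict(np.load('pics/'+sys.argv[1]+'.npz')); s=read_state()
hsv=cv2.cvtColor(p['frame'],cv2.COLOR_RGB2HSV); z=p['z_map']
H,S,V=[hsv[...,i].astype(int) for i in range(3)]
vs,us=np.nonzero(z>0); W=np.full(z.shape+(3,),np.nan); W[vs,us]=world(p,us,vs)
L=((W-s['tool_pos'])@s['tool_rot'])*1000
ok=np.isfinite(L[...,0])
for nm,m in [('yellow',(H>20)&(H<32)&(S>150)&(W[...,2]<.055)&(W[...,2]>.035)),('blue',(H>100)&(H<125)&(S>150)&(W[...,2]<.045)&(W[...,2]>.028)),('far',(H>60)&(H<90)&(S>80)&(W[...,2]>.052)&(W[...,2]<.065)),('base',(H>60)&(H<90)&(S>80)&(W[...,2]<.025))]:
    P=L[m&ok]
    if len(P)<30: print(nm,len(P)); continue
    r=cv2.minAreaRect(P[:,:2].astype(np.float32))
    print(nm,len(P),'lo',np.percentile(P,.3,axis=0).round(1),'hi',np.percentile(P,99.7,axis=0).round(1),'rect',np.round(r[0],1),np.round(r[1],1),round(r[2],2),'zw',np.percentile(W[m&ok][:,2],[5,50,95]).round(4))
E
python3 d.py wrist3; python3 rel.py 424 221 118 -11.4
```

```text
yellow 14513 lo [-62.5 108.4  67.3] hi [ 66.9 165.4  73.9] rect [  1.6 136.9] [ 58.7 130.9] 89.7 zw [0.0449 0.046  0.0473]
blue 9894 lo [40.2 -4.5 82.6] hi [ 71.8 142.5  86.4] rect [55.9 71.6] [152.3  31.6] 89.85 zw [0.0327 0.0338 0.0349]
far 13348 lo [-71.8 161.3  58.3] hi [ 75.9 214.6  63.2] rect [  2.  188.8] [ 56.5 149.4] 89.44 zw [0.0567 0.058  0.059 ]
base 8247 lo [ 38.4 -14.3 102.3] hi [ 86.6 213.9 106.6] rect [78.2 97.9] [234.   49.6] 81.25 zw [0.0126 0.0138 0.0149]
t 5.7 pos [425.9 218.4 118.6] toolyaw -11.4 F [-0.1 -0.8 -4.8] w 10.8
shift [ 2.1 -2.4  0.6] az -0.002624326581525338
```

```bash
python3 -m creep '[2,0,25,0,0,0,-1,2,0,50,0,0,0,-1,2,0,65,0,0,0,-1,2,0,70,0,0,0,-1,2,0,70,0,0,0,-1,2,0,70,0,0,0,-1]'; python3 c.py wrist4 2>&1 | head -4; python3 d.py wrist4
```

```text
t: 6.3
tool_pos: [0.4281, 0.2214, 0.0507]
tool_rot: [[0.199, 0.98, 0.001], [0.98, -0.199, 0.0], [0.0, 0.001, -1.0]]
wrist_force: [-0.1, 0.9, -4.5]
gripper_width: 0.0103
6.3 [428.1 221.4  50.7] [-0.1  0.9 -4.5] 0.01025649073623213
toolyaw -11.463344163295101
strip 23801 lo [-34.3 -28.9   6. ] hi [49.4 82.5  9.3] plane [1.1000e-03 5.0000e-04 7.5891e+00] rect [-0.  27.2] [112.9  99.4] 89.86 zw [0.0422 0.0432 0.0441]
Traceback (most recent call last):
yellow 22068 lo [-65.9 105.9  -0.3] hi [ 63.  162.3   6.9] rect [ -2.6 134.3] [ 58.4 132.5] 89.33 zw [0.0451 0.0462 0.0501]
blue 23462 lo [-68.6  -5.8  15.6] hi [ 68.  140.4  19.6] rect [-1.7 69.9] [152.9 139.8] 89.87 zw [0.0328 0.0339 0.0349]
far 38 lo [-75.5 -18.4 -13.1] hi [  6.3 161.5  -3.2] rect [-27.9  74.6] [ 15.7 197.4] 24.41 zw [0.0548 0.0564 0.0634]
base 12227 lo [-80.7 -16.2  35.6] hi [ 83.  158.2  39.8] rect [ 0.3 73.3] [177.5 168.8] 88.77 zw [0.0125 0.0137 0.0149]
```

View pics/wrist4.png

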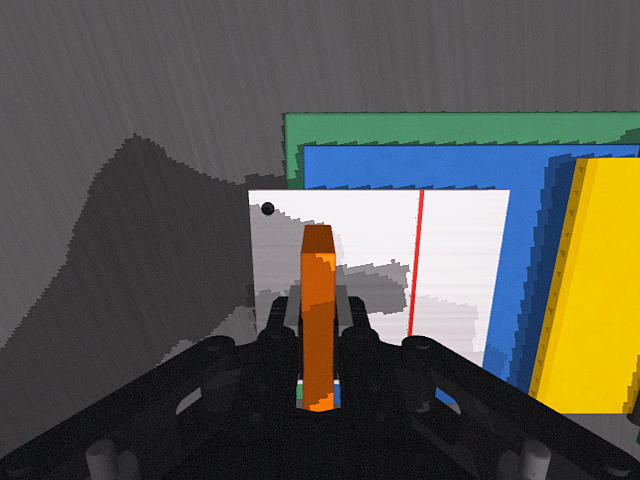

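```bash
python3 -m creep '[0,0,1,0,0,0,-1,0,0,2,0,0,0,-1,0,0,2,0,0,0,-1]'; python3 c.py wrist5 2>&1 | head -3; python3 d.py wrist5
```

```text
t: 6.65
tool_pos: [0.4276, 0.2217, 0.0486]
tool_rot: [[0.198, 0.98, 0.001], [0.98, -0.198, 0.0], [0.0, 0.001, -1.0]]
wrist_force: [-0.0, 0.1, -5.1]
gripper_width: 0.0107
6.65 [427.6 221.7  48.6] [-0.   0.1 -5.1] 0.010667928931015197
toolyaw -11.403276858789674
strip 23831 lo [-34.  -28.9   6. ] hi [49.4 82.5  9.3] plane [1.2000e-03 4.0000e-04 7.5912e+00] rect [ 0.1 27. ] [113.1  99. ] 89.94 zw [0.04  0.041 0.042]
yellow 21234 lo [-65.9 106.5  -2.9] hi [ 62.9 162.2   4.2] rect [ -2.2 135.1] [ 58.2 131.2] 89.68 zw [0.0451 0.0462 0.0501]
blue 24451 lo [-68.4  -5.1  13.1] hi [ 68.2 138.9  18.9] rect [-1.8 68.5] [148.7 140. ] 89.88 zw [0.0328 0.0339 0.0349]
far 13
base 12266 lo [-81.1 -15.5  33. ] hi [ 83.2 156.3  37.3] rect [ 0.  72.5] [174.8 168.7] 88.99 zw [0.0125 0.0137 0.0149]
```

```bash
python3 -m creep '[0,0,1.5,0,0,0,-1,0,0,3,0,0,0,-1,0,0,3,0,0,0,-1,0,0,3,0,0,0,-1]'; python3 c.py wrist6 2>&1 | head -3
```

```text
t: 7.1
tool_pos: [0.4275, 0.2217, 0.0454]
tool_rot: [[0.198, 0.98, 0.0], [0.98, -0.198, -0.0], [-0.0, 0.0, -1.0]]
wrist_force: [0.1, -0.6, -3.4]
gripper_width: 0.0108
7.1 [427.5 221.7  45.4] [ 0.1 -0.6 -3.4] 0.010833339730711733
toolyaw -11.3965964472382
strip 23947 lo [-34.2 -28.9   6. ] hi [49.5 82.5  9.2] plane [ 1.2000e-03 -6.0000e-04  7.5669e+00] rect [ 0.  26.9] [113.   99.3] 89.93 zw [0.0368 0.0378 0.0388]
```

```bash
python3 -m creep '[0,6,0.5,0,0,0,-1,0,14,0.5,0,0,0,-1,0,22,0.5,0,0,0,-1,0,30,0.5,0,0,0,-1,0,38,0.5,0,0,0,-1,0,46,0.5,0,0,0,-1,0,52,0.5,0,0,0,-1,0,52,0.5,0,0,0,-1]'; python3 c.py wrist7 2>&1 | head -3;python3 d.py wrist7
```

```text
t: 7.95
tool_pos: [0.4803, 0.211, 0.045]
tool_rot: [[0.199, 0.98, 0.002], [0.98, -0.199, 0.0], [0.001, 0.002, -1.0]]
wrist_force: [-1.3, 0.3, 3.2]
gripper_width: 0.0108
7.95 [480.3 211.   45. ] [-1.3  0.3  3.2] 0.010785679853359199
toolyaw -11.471159072235873
strip 15071 lo [-24.3 -29.4   5.9] hi [49.5 54.3  9.3] plane [1.5000e-03 7.0000e-04 7.5841e+00] rect [ 0.3 13.2] [86.1 98.7] 89.95 zw [0.0364 0.0374 0.0384]
yellow 27567 lo [-54.6  53.1  -6.1] hi [ 63.4 110.2   1.1] rect [ 0.9 82.9] [ 60.9 125.3] 89.95 zw [0.045  0.046  0.0495]
blue 21865 lo [-65.5 -59.3  10.1] hi [68.4 87.4 14.5] rect [-0.8 16.2] [152.2 138.3] 89.82 zw [0.0323 0.0334 0.0344]
far 18970 lo [-72.2 106.1 -14. ] hi [ 73.  151.9  -9.1] rect [17.4 95.5] [118.3 190.7] 25.97 zw [0.0565 0.0579 0.0589]
base 15809 lo [-30.8 -69.2  25.9] hi [ 83.4 152.   33.9] rect [65.9 19.1] [254.1 109.6] 62.75 zw [0.0125 0.0137 0.0149]
```

View pics/wrist7.png

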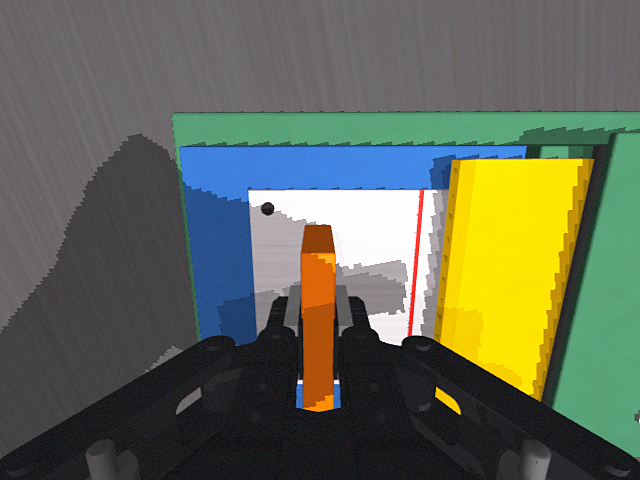

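```bash
python3 -m creep '[0,3,0.3,0,0,0,-1,0,6,0.3,0,0,0,-1,0,8,0.3,0,0,0,-1,0,9,0.3,0,0,0,-1,0,9,0.3,0,0,0,-1]'; python3 -m creep '[0,1,0,0,0,0,-1,0,1,0,0,0,0,-1]'
```

```text
t: 8.5
tool_pos: [0.4868, 0.2098, 0.0445]
tool_rot: [[0.197, 0.98, -0.001], [0.98, -0.197, -0.0], [-0.0, -0.001, -1.0]]
wrist_force: [-4.8, 1.1, 4.3]
gripper_width: 0.0108
t: 8.7
tool_pos: [0.4879, 0.2096, 0.0445]
tool_rot: [[0.197, 0.98, -0.0], [0.98, -0.197, -0.0], [-0.0, -0.0, -1.0]]
wrist_force: [-4.7, 1.1, 3.5]
gripper_width: 0.0108
```

```bash
python3 -m creep '[0,2,0,0,0,0,-1,0,2,0,0,0,0,-1]'; python3 c.py wrist8 2>&1 | head -3;python3 d.py wrist8
```

```text
t: 8.9
tool_pos: [0.4893, 0.2093, 0.0445]
tool_rot: [[0.197, 0.98, -0.001], [0.98, -0.197, -0.0], [-0.0, -0.001, -1.0]]
wrist_force: [-7.3, 1.1, 5.2]
gripper_width: 0.0108
8.9 [489.3 209.3  44.5] [-7.3  1.1  5.2] 0.010848691934447478
toolyaw -11.36920027929778
strip 12854 lo [-24.6 -29.4   5.9] hi [49.5 43.3  9.3] plane [ 3.0000e-04 -2.6000e-03  7.6156e+00] rect [0. 7.] [73.3 99.5] 89.89 zw [0.0359 0.0369 0.0379]
yellow 26568 lo [-54.2  44.   -6.9] hi [ 63.2 101.    0.2] rect [ 0.8 72.8] [ 58.3 125.1] 89.84 zw [0.0449 0.046  0.0495]
blue 24825 lo [-65.2 -68.4   9.9] hi [68.1 78.1 13.5] rect [-1.1  6.9] [152.5 138.4] 90.0 zw [0.0318 0.0328 0.0339]
far 24223 lo [-71.2  97.1 -15.1] hi [ 72.7 150.9 -10.3] rect [17.7 93.4] [117.9 190.9] 25.68 zw [0.0567 0.0579 0.0588]
base 15927 lo [-29.7 -78.2  28.5] hi [ 83. 151.  33.] rect [-0.3 37.6] [232.4 166.8] 89.94 zw [0.0125 0.0137 0.0148]
```

View pics/wrist8.png

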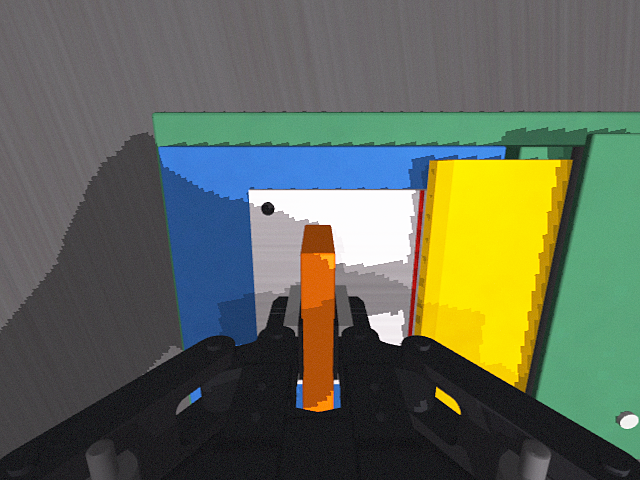

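```bash
python3 -m creep '[0,1,1,0,0,0,-1,0,1,2,0,0,0,-1,0,1,3,0,0,0,-1,0,1,4,0,0,0,-1,0,1,5,0,0,0,-1,0,1,5,0,0,0,-1,0,1,5,0,0,0,-1]'; python3 c.py wrist9 2>&1 | head -3;python3 d.py wrist9
```

```text
t: 9.65
tool_pos: [0.4893, 0.2093, 0.0402]
tool_rot: [[0.197, 0.98, -0.002], [0.98, -0.197, -0.001], [-0.001, -0.002, -1.0]]
wrist_force: [-9.9, 0.1, 12.6]
gripper_width: 0.0107
9.65 [489.3 209.3  40.2] [-9.9  0.1 12.6] 0.010718819797771607
toolyaw -11.342321572033056
strip 12820 lo [-24.6 -29.3   5.9] hi [49.5 46.9  9.2] plane [-6.0000e-04 -2.9000e-03  7.5804e+00] rect [-0.1  9.2] [77.8 99.6] 89.94 zw [0.0316 0.0326 0.0336]
yellow 27612 lo [-50.   44.  -11.3] hi [ 63.1 101.   -4. ] rect [ 2.9 72.7] [121.1  58.7] 0.02 zw [0.0449 0.046  0.0495]
blue 20489 lo [-65.6 -68.2   9.9] hi [68.1 78.1 12.3] rect [-0.6  6. ] [137.5 149.4] 0.02 zw [0.0281 0.0287 0.0296]
far 22148 lo [-66.8  97.1 -19.5] hi [ 72.6 145.9 -14.6] rect [18.2 92.6] [114.3 182.4] 25.78 zw [0.0566 0.0579 0.0588]
base 17259 lo [-42.5 -78.2  19.5] hi [ 83.1 147.   28.8] rect [ 0.6 35.3] [165.7 228.3] 0.19 zw [0.0125 0.0137 0.0148]
```

```bash
python3 -m creep '[0,0,0,0,0,0,-1,0,0,0,0,0,0,-1,0,0,0,0,0,0,-1,0,0,0,0,0,0,-1]'; python3 - <<'E'
from h import *
p=get_image('scene'); save({'frame':cv2.resize(p['frame'][130:380,230:480],None,fx=2.4,fy=2.4,interpolation=cv2.INTER_CUBIC)},'final'); np.savez('pics/final.npz',**p)
q=dict(np.load('pics/wrist9.npz')); save({'frame':cv2.resize(q['frame'][130:400,230:600],None,fx=2,fy=2)},'finalw')
q=get_image('top')
for nm in ['screwdriver','screw_jar','block_large','block_small']:
    for r in regions_of(q,nm)[:1]:
        vs,us=np.nonzero(r['mask']&(q['z_map']>0)); print(nm,round(r['p'],2),r['box'],np.median(world(q,us,vs),0).round(3))
s=read_state();print(s['t'],s['tool_pos'],s['wrist_force'],abs(s['joint_vel']).max())
E
```

```text
t: 10.1
tool_pos: [0.4893, 0.2093, 0.0402]
tool_rot: [[0.197, 0.98, -0.002], [0.98, -0.197, -0.001], [-0.001, -0.002, -1.0]]
wrist_force: [-10.9, 0.1, 12.5]
gripper_width: 0.0109
screwdriver 0.97 [318.4, 237.1, 14.1, 82.9] [ 0.536 -0.     0.021]
screw_jar 0.56 [245.8, 150.9, 28.7, 33.1] [0.766 0.152 0.066]
block_large 0.93 [371.6, 149.3, 38.8, 42.7] [ 0.766 -0.118  0.038]
block_small 0.68 [320.8, 154.8, 31.9, 29.7] [ 0.764 -0.013  0.028]
10.4 [0.48932636 0.20925232 0.0402174 ] [-9.57666173  0.96195543 13.19824185] 0.0020000278030585027
```

View pics/final.png

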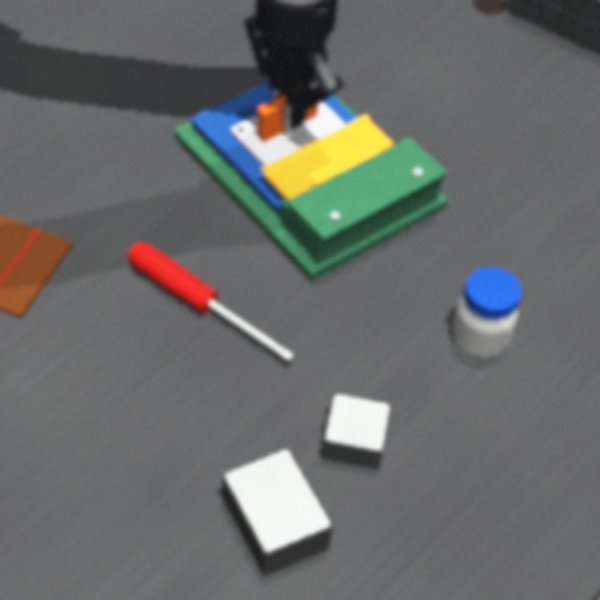

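View pics/finalw.png

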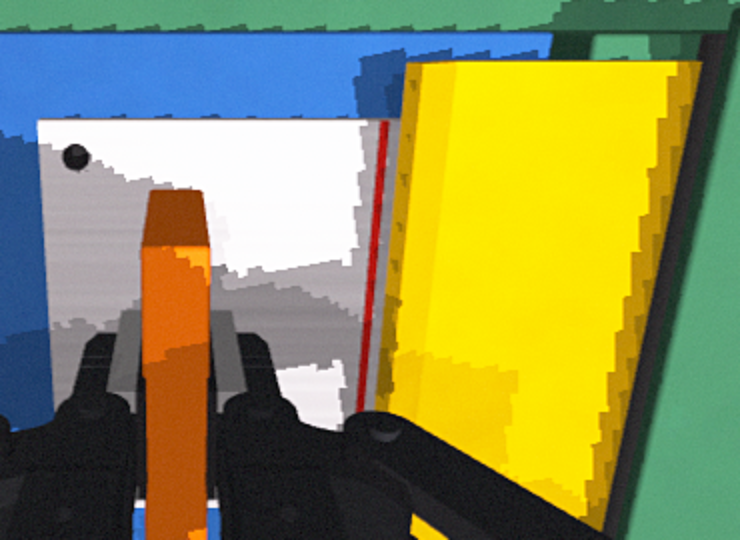

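```bash
python3 - <<'E'
from h import *
p=dict(np.load('pics/wrist9.npz')); s=read_state()
hsv=cv2.cvtColor(p['frame'],cv2.COLOR_RGB2HSV).astype(int); z=p['z_map']
vs,us=np.nonzero(z>0); W=np.full(z.shape+(3,),np.nan); W[vs,us]=world(p,us,vs)
L=((W-s['tool_pos'])@s['tool_rot'])*1000
H,S,V=[hsv[...,i] for i in range(3)]
m=((H<4)|(H>174))&(S>150)&np.isfinite(L[...,0])&(abs(L[...,2]-8)<4)
P=L[m];print('red',len(P),P.mean(0),P.std(0), np.polyfit(P[:,0],P[:,1],1))
m=(H>20)&(H<32)&(S>150)&np.isfinite(L[...,0])&(W[...,2]<.055)&(W[...,2]>.035)
P=L[m]
for a in range(-20,61,20):
    Q=P[abs(P[:,0]-a)<10]; i=np.argsort(Q[:,1])[:30]; print(a,len(Q),Q[i].mean(0) if len(Q) else '')
E
```

```text
red 531 [16.88368025 45.09177574  7.0839704 ] [20.59947422  0.52003475  0.58538755] [1.98992959e-04 4.50884160e+01]
-20 3485 [-10.86630907  46.36594159  -9.07021233]
0 5291 [-1.13564747 43.95841488 -8.51844517]
20 5982 [20.4121613  43.91843804 -8.5861538 ]
40 6770 [40.20405502 43.86916762 -8.64852096]
60 5046 [56.12466573 43.88035186 -8.69021961]
```

```bash
python3 - <<'E'
from h import *
hand_in(); s=read_state(); print(s['t'],s['tool_pos'],s['wrist_force'],s['gripper_width'])
E
```

```text
the job is handed in; nothing more can be done
the job is handed in; nothing more can be done
```

I picked up the metal strip by its orange rib, laid it on the blue bed and slid it under the yellow lap plate until it met the stop. I then pressed it down and handed in at about 10.4 s with the arm still gripping and pushing. `hand_in()` gave no verdict.

What my last checks, before handing in, showed:
- **At the stop:** a further 1 mm push moved nothing and the push-back force rose to about 10 N. The red line measured about 1 mm past the lap's tip (45.1 against 43.9 mm), so the line is at the lap's edge within measuring error.
- **Square, centred, flat:** yaw matched the carrier to about 0.1–0.3° and tilt was about 0.003 rad. Centring was within about 2 mm, because the lap, bed and base readings differed by that much.
- **Lap plate:** its height reading never changed from 46 mm, so it stayed down.
- **Pressed down:** the bed top went from about 33.9 to 28.7 mm, so it sank about 5 mm. The upward push on the wrist was about 13 N, with the grip commanded at 80 N.
- **Bystanders:** the screwdriver, jar and large block read within about 1 mm of their starting places. The small block was missed in the first top picture. It looks untouched in the final scene, and its final top reading is within about 10 mm of its first scene-camera reading; the two cameras differ by about that much on the other block.

No check failed.

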